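# Cull the misfit notched bars and close the notch rack

## Robot

A 6-joint arm with a two-finger parallel gripper is mounted at the origin on a cart in front of the work surface, level with it; the furniture and walls round the work are solid. World frame = base frame: x ahead of the robot, y to its left, z up, the work surface at z = 0. Lengths are in m, angles in rad, forces in N, time in s.
With the tool pointing down it reaches from about 0.4 to 0.925 m from the base axis. Payload 12.5 kg.
Tool frame: the origin (TCP) lies on the centre line of the jaws, within the pads' length; the fingertips stand 14 mm ahead of it and the grasp point (between the pads) lies 5 mm behind it (bot.tip_reach is the z of the fingertips in the tool frame, in m); z points along the fingers, y is the line along which they close (so a half turn about z gives the same grasp; the last joint's range is limited). The gripper opens to 95 mm and grips with 3 to 60 N. Pads are 20 mm wide; open, the fingers measure 119 mm over their backs; the gripper's body (75 mm by 180 mm) begins 59 mm behind the grasp point.
Start: joints at [1.203, 0.491, 1.559, -0, 1.092, -0.106], TCP at [0.162, 0.604, 0.229] pointing down, gripper open.
Joint ranges: [-3.1, 3.1], [-0.84, 2.19], [0.05, 2.79], [-1.13, 4.28], [0.06, 2.93], [-2.69, 2.69]. Speed limits (rad/s): [2.22, 2.22, 2.79, 3.14, 3.14, 3.14].

## Interface

Orientations are given as a unit quaternion [w, x, y, z].
In Python, from cell import bot, optics, ticket, models gives the robot as it stands.
- The arm moves only by the tool move_arm, never from a script. Its argument "series" is one flat list of numbers, 7 for each row, row after row: the shift along the tool's x, y, z in m, then the turn, a rotation vector about the tool's x, y, z in degrees, then the opening, from 0 (shut) to 1 (fully open). A call has 1 to 10 rows; each row shifts and turns the commanded pose from where the row before left it, along the tool's axes as they then stand; what a row does not reach is not made up. A row lasts 1/10 s, in which the tool goes at most 50 mm and 8.59 degrees, less where a joint would pass 70% of its speed; a pose out of reach is approached as far as the arm can. A call is refused whole if a number of a shift passes 0.05 or a number of a turn 8.59, either way. A call with a gripper value outside its range is refused whole. The fingers move at their own pace and stop on an object; "force" is the grip in N (left out, the last holds). Time passes only in rows, so rows that do not move let the fingers close. It gives the time, the measured TCP pose, the force, the opening and the grip force at its end, in the units of the state.
- bot.state(): the state, without advancing time (a new reading comes with each control period).
- optics.grab_frame(name): name is "side" or "top" or "wrist"; returns a dict with "color" (384x512x3 uint8, red, green, blue), "intrinsics" (3x3 intrinsics, pixels), "cam_to_world" (4x4, takes a point from camera to world coordinates). Camera axes: x right, y up, looking along -z (the intrinsics and any distortion apply to the point x, -y, -z); pixel columns grow to the right and rows downward; lengths in m; the calibration is good to about 2 mm. A picture is of the moment at which its call begins. There is no depth.
- ticket.job_done(): hands the job in; it is judged then, once.
Trained networks look in a picture, given as the dict that the camera call returned (one of the last four; its "shot" number tells which), for a name from the list of things; names that differ only in an ending like _2 or _b are one class to them, and where a whole thing is asked for, a point or a joint stands for the part that bears it (a point fixed in the world has none). Each returns a list of dicts, best first, with "score" (0 to 1); they miss things now and then, are a little off and sometimes report something else, mostly with a low value. They report only what shows in the picture. A call takes as long as a camera call. They do not tell look-alikes from the thing itself.
- models.find_in(picture, target): "extent" ([left, top, right, bottom] in pixels, round what is visible of it).
- models.cut_out(picture, target): "region" (384x512 bool, what is visible of it) and "extent" ([left, top, right, bottom] in pixels, round what is visible of it).
- models.pinpoint(picture, target): "centre" ([column, row] in pixels: a listed point, or the origin of a listed thing).
The state is a dict: "time_s": time; "joints": joint angles; "joint_vel": joint speeds; "joint_efforts": joint torques, N m; "tcp_pos": TCP position; "eef_rot": TCP orientation; "ft_force": force on the tool from outside, world axes, zero at the start; "wrist_torque": the same for the moment, N m; "finger_gap": finger opening in m; "grasp_force": force on a finger pad.
Only numpy, scipy, OpenCV 4.12 (cv2) and the standard library are available. Lean on these libraries where they do the work, as an engineer would, in place of code of your own. Each camera call takes 0.05 s, during which the arm holds its last target. There are 200 camera calls.

## Task

The notch rack must go to the test machine with four sound bars in it. Cull the two misfits from the batch in the rack and on the bench (one bar has its notch off the middle, one has a broken end) into the open steel tray, and lay the sound bar from the bench, notch up, into the seat that this frees. Then swing the rack's hinged key bar over and down fully home in the notches, without disturbing the other things on the bench.

Things in the scene. Friction and masses are not known exactly. Their poses are not given: they have to be found in the camera images.
- rack: fixed notch rack on an aluminium base 180 x 228 x 8 mm. Bars lie parallel to rack x across two rails (x = +/-34 mm) in four seats at y = -75, -25, 25, 75 mm, undersides at height 22 mm, tops at 42. Origin: underside, amid the seats; at yaw 0 x points away from the robot; z up. Between the rails (|x| < 28 mm) it is open down to height 8 mm.
- seat_0 (a point): floor of seat 0 (height 22 mm), where the middle of a bar's underside belongs; axes as the rack's. Sideways the bar lies between 8 mm pins with conical tops at x = +/-34 mm, 14 mm high, 24 mm apart in the clear; endwise between stops at x = +/-54 mm, 36 mm above the bench, bevelled at the top. Holds one of bar_1 to bar_4 at the start.
- seat_1 (a point): the same for seat 1; neighbouring bars lie 30 mm apart in the clear. Holds one of bar_1 to bar_4 at the start.
- seat_2 (a point): the same for seat 2. Holds one of bar_1 to bar_4 at the start.
- seat_3 (a point): the same for seat 3 (greatest rack y). Holds one of bar_1 to bar_4 at the start.
- key_bar (a joint): angle (rad) of the rack's hinged key bar: 0 = home, blade in the notches; 1.6 to 2.1 = swung up and back. Hinge along rack y at rack x = 92 mm, height 40 mm; stiff, so it stays where left, and 2 to 5 N at the cross bar moves it. Home, its blade (192 x 3.2 mm) stands 6 mm deep in the slots at rack x = 0; a bar with its slot elsewhere holds it up 0.06 rad or more.
- key_bar_top (a point): point on the outer (home: upper) face of the key bar's cross bar, 40 mm from its knob towards rack +y, free to push; 92 mm from the hinge axis, 14 mm off the plane through it (home: rack x = 0, height 54 mm). The cross bar is 217 mm long, 16 mm wide; the knob, at mid-length on this face, is 18 mm wide, 16 mm high. Arms at y = +/-105 mm.
- bar_1: ground steel bar 100 x 20 x 20 mm, sound: square ends, one milled slot (12 mm wide, 9 mm deep) across its top at mid-length. Origin: centre of its underside; x along its length, z up, slot side up. About 0.3 kg.
- bar_2: ground steel bar 100 x 20 x 20 mm, sound: square ends, one milled slot (12 mm wide, 9 mm deep) across its top at mid-length. Origin: centre of its underside; x along its length, z up, slot side up. About 0.3 kg.
- bar_3: ground steel bar 100 x 20 x 20 mm, sound: square ends, one milled slot (12 mm wide, 9 mm deep) across its top at mid-length. Origin: centre of its underside; x along its length, z up, slot side up. About 0.3 kg.
- bar_5: ground steel bar 100 x 20 x 20 mm, sound: square ends, one milled slot (12 mm wide, 9 mm deep) across its top at mid-length. Origin: centre of its underside; x along its length, z up, slot side up. About 0.3 kg.
- bar_4: steel bar 100 x 20 x 20 mm like the sound ones, but its slot is cut 16 mm off mid-length, towards its +x end: a misfit. Starts in the rack. Origin: centre of its underside; x along its length.
- bar_6: steel bar 100 x 20 x 20 mm, slot at mid-length, but a corner about 25 mm long and up to 16 mm wide has broken off its +x end: a misfit. Starts on the bench. Origin: centre of its underside; x along its length.
- reject_tray: shallow open stainless tray, fixed, for misfits: inside 145 mm (its x) x 205 mm (its y), floor at height 2.5 mm, walls 2.5 mm thick with a rolled rim reaching height 33 mm; a 44 mm wire handle on each end wall (y = +/-105 mm) stands out to y = +/-127 mm. Origin: underside, centre; z up.
- caliper: bystander: digital caliper 73 x 247 x 15 mm, lying in front of the rack; origin at the underside.
- test_block_0: bystander: steel hardness block 45 x 60 x 15 mm; origin at the underside.
- test_block_1: bystander: steel hardness block 45 x 60 x 15 mm; origin at the underside.
- disc_0: bystander: steel hardness disc 38 mm across, 14 mm high; origin at the underside.
- sample_cup_04: bystander: small white cup 33 mm across, 21 mm high, standing among the bars on the bench; origin at the underside.
- marker: bystander: black felt marker 132 mm long, 17 mm thick; origin at the underside.
- impact_device: bystander: cylindrical tool 126 mm long, 24 mm thick; origin at the underside.
Not all that is in view belongs to the job. Leave any pink look-alike of the bar_6 alone. What is shaped like the bar_5 but purple is not meant.

How it is judged:
By the outcome, as a careful person would: the job done as asked, in the order asked, and still so for the second after the job is handed in, with the robot touching nothing.
It also fails if it takes over 72 s, if anything falls off the work surface, if the arm or the gripper's body presses on something with over 40 N, if the wrist force passes 120 N, or if a joint passes its speed limit or range.

## Working session

There is one attempt and no reset: what is moved stays moved. The work goes in short steps, Python scripts to look and compute and a tool call to move; the robot and the scene stay as the last step left them, time stands still between calls to the robot, and variables do not carry over. Pictures are saved under pics/ and viewed, at most 10 in all, crops included, and the job is handed in when it is done.

Besides the shell and the picture viewer there is one more tool, called by a JSON object that holds its "method" and its "body", one argument or row to a line. move_arm: Moves the arm, as the interface text tells. Its arguments: {"type":"object","properties":{"series":{"type":"array","items":{"type":"number"}},"force":{"type":"number"}},"required":["series"]}

```bash
ls; mkdir -p pics; cat > h.py <<'E'
import numpy as np, cv2
from cell import bot, optics, ticket, models
from scipy.spatial.transform import Rotation as R
def ray(f,px,z):
    K=f["intrinsics"];T=f["cam_to_world"]
    u=cv2.undistortPoints(np.array([[px]],float),K,f.get("distortion"))[0,0] if f.get("distortion") is not None else (np.linalg.inv(K)@[px[0],px[1],1])[:2]
    d=T[:3,:3]@np.array([u[0],-u[1],-1]); o=T[:3,3]
    return o+d*(z-o[2])/d[2]
def proj(f,P):
    K=f["intrinsics"];T=f["cam_to_world"]
    c=T[:3,:3].T@(np.array(P)-T[:3,3]); v=K@np.array([c[0],-c[1],-c[2]]); return v[:2]/v[2]
def save(n,f): cv2.imwrite(f"pics/{n}.png",f["color"][:,:,::-1])
E
python3 - <<'E'
from h import *
fs={n:optics.grab_frame(n) for n in("top","side")}
print(fs["top"].keys())
im=np.vstack([fs[n]["color"] for n in fs])
for n in fs: print(n,fs[n]["cam_to_world"].round(3).tolist(),fs[n]["intrinsics"].round(1).tolist(), {k:v for k,v in fs[n].items() if k not in("color","cam_to_world","intrinsics")})
cv2.imwrite("pics/top.png",cv2.resize(fs["top"]["color"][:,:,::-1],(800,600),interpolation=cv2.INTER_CUBIC))
cv2.imwrite("pics/side.png",fs["side"]["color"][:,:,::-1])
f=fs["top"]
for t in["seat_0","seat_1","seat_2","seat_3","key_bar_top","bar_1","bar_4","bar_6","reject_tray","rack","sample_cup_04"]:
    print(t,[(np.round(r["centre"],1).tolist(),round(r["score"],2)) for r in models.pinpoint(f,t)][:8])
s=bot.state();print(s["tcp_pos"],s["eef_rot"],bot.tip_reach,s["ft_force"])
E
```

```text
pics
dict_keys(['color', 'intrinsics', 'cam_to_world', 'shot'])
top [[0.125, 0.97, -0.207, 0.234], [-0.992, 0.122, -0.025, 0.024], [0.001, 0.208, 0.978, 1.35], [0.0, 0.0, 0.0, 1.0]] [[441.0, 0.0, 256.8], [0.0, 441.0, 184.6], [0.0, 0.0, 1.0]] {'shot': 1}
side [[0.959, 0.183, -0.217, 0.223], [-0.283, 0.557, -0.781, -0.908], [-0.022, 0.81, 0.586, 0.781], [0.0, 0.0, 0.0, 1.0]] [[414.5, 0.0, 255.8], [0.0, 414.5, 190.2], [0.0, 0.0, 1.0]] {'shot': 2}
seat_0 [([310.7, 199.6], 0.95), ([258.5, 192.7], 0.83), ([293.6, 196.1], 0.77), ([275.9, 193.1], 0.77), ([370.7, 246.2], 0.74)]
seat_1 [([310.7, 199.6], 0.95), ([258.5, 192.7], 0.83), ([293.6, 196.1], 0.77), ([275.9, 193.1], 0.77), ([370.7, 246.2], 0.74)]
seat_2 [([310.7, 199.6], 0.95), ([258.5, 192.7], 0.83), ([293.6, 196.1], 0.77), ([275.9, 193.1], 0.77), ([370.7, 246.2], 0.74)]
seat_3 [([310.7, 199.6], 0.95), ([258.5, 192.7], 0.83), ([293.6, 196.1], 0.77), ([275.9, 193.1], 0.77), ([370.7, 246.2], 0.74)]
key_bar_top [([279.6, 148.3], 0.68)]
bar_1 [([130.0, 219.6], 0.85), ([291.7, 192.2], 0.78), ([141.1, 175.7], 0.75), ([202.5, 207.2], 0.67), ([262.1, 190.7], 0.64), ([309.9, 196.7], 0.62), ([235.2, 245.3], 0.54), ([276.5, 192.9], 0.51)]
bar_4 [([130.0, 219.6], 0.85), ([291.7, 192.2], 0.78), ([141.1, 175.7], 0.75), ([202.5, 207.2], 0.67), ([262.1, 190.7], 0.64), ([309.9, 196.7], 0.62), ([235.2, 245.3], 0.54), ([276.5, 192.9], 0.51)]
bar_6 [([130.0, 219.6], 0.85), ([291.7, 192.2], 0.78), ([141.1, 175.7], 0.75), ([202.5, 207.2], 0.67), ([262.1, 190.7], 0.64), ([309.9, 196.7], 0.62), ([235.2, 245.3], 0.54), ([276.5, 192.9], 0.51)]
reject_tray [([380.5, 188.7], 0.6)]
rack [([283.6, 196.9], 0.56)]
sample_cup_04 [([172.7, 206.6], 0.58)]
[0.16173041 0.60373036 0.22869331] [1.69749791e-05 1.30505356e-01 9.91447601e-01 7.95436810e-05] 0.014 [-0.33723785 -0.30060733 -0.89367104]
```

View pics/top.png

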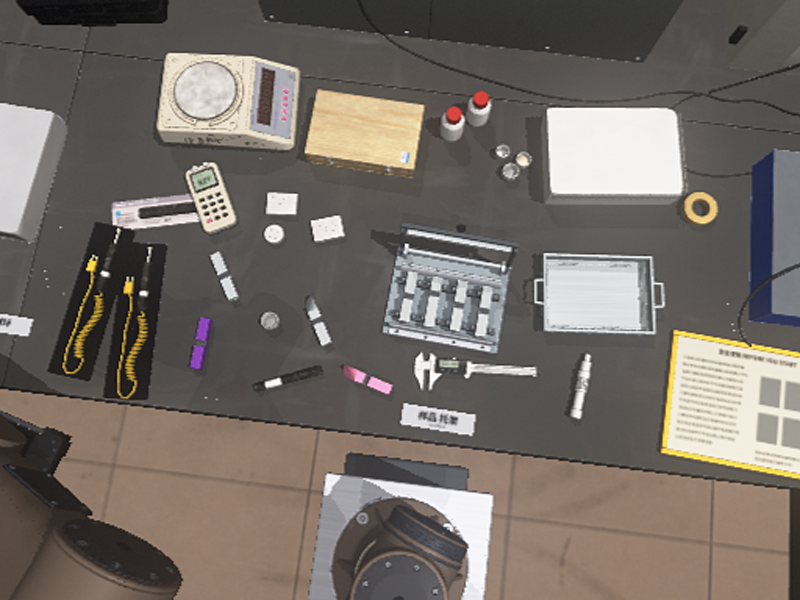

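View pics/side.png

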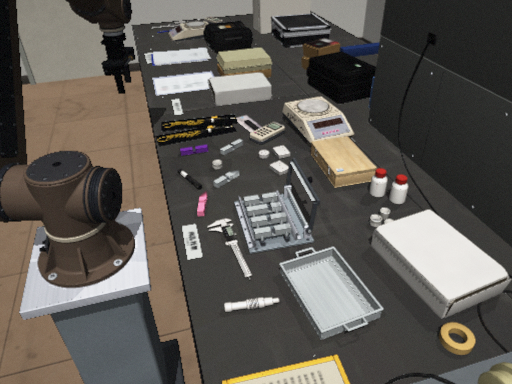

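The top view shows the rack at about (450,290)/800, with its key bar swung up at the far side. The tray is at (598,293). On the bench, the sound bar is at (224,277) and the broken bar at (318,320), with the cup between them at (270,320). The purple and pink decoys are at (200,343) and (367,378). Next I'll compute positions and enlarge the rack.

```bash
python3 - <<'E'
from h import *
f=optics.grab_frame("top")
S=np.array([ray(f,p,.022) for p in [(310.7,199.6),(293.6,196.1),(275.9,193.1),(258.5,192.7)]])
print("seats",S.round(3).tolist(), "mean",S.mean(0).round(3))
d=S[3]-S[0]; print("yaw",np.degrees(np.arctan2(-d[0],d[1])))
for n,p,z in[("b5",(141.1,175.7),0),("b6",(202.5,207.2),0),("tray",(380.5,188.7),0),("cup",(172.7,206.6),0),("kbt",(279.6,148.3),.13)]: print(n,ray(f,p,z).round(3))
for n in ["bar_1","reject_tray","rack"]:
  for r in models.cut_out(f,n)[:8]:
    m=r["region"].astype(np.uint8); c=max(cv2.findContours(m,0,2)[0],key=cv2.contourArea)
    z={"bar_1":.01,"reject_tray":.033,"rack":.008}[n]
    ys,xs=np.nonzero(m); P=np.array([ray(f,p,z)[:2] for p in zip(xs,ys)],np.float32)
    (cx,cy),(w,h),a=cv2.minAreaRect(P); print(n,round(r["score"],2),np.round(r["extent"]),"c",round(cx,3),round(cy,3),"wh",round(w,3),round(h,3),"a",round(a,1))
save("x",f)
c=f["color"][138:235,235:345,::-1]; cv2.imwrite("pics/rack.png",cv2.resize(c,None,fx=6,fy=6,interpolation=cv2.INTER_CUBIC))
w=optics.grab_frame("wrist"); print(w["cam_to_world"].round(3).tolist(),w["intrinsics"][0].round(1))
E
```

```text
seats [[0.488, -0.111, 0.022], [0.492, -0.058, 0.022], [0.495, -0.003, 0.022], [0.49, 0.05, 0.022]] mean [ 0.491 -0.031  0.022]
yaw -0.5030826867309179
b5 [0.502 0.423 0.   ]
b6 [0.427 0.216 0.   ]
tray [ 0.554 -0.327  0.   ]
cup [0.417 0.308 0.   ]
kbt [0.605 0.003 0.13 ]
bar_1 0.8 [222. 235. 252. 254.] c 0.329 0.104 wh 0.099 0.022 a 75.5
bar_1 0.74 [271. 176. 278. 210.] c 0.498 -0.005 wh 0.022 0.104 a 86.1
bar_1 0.74 [120. 204. 134. 236.] c 0.36 0.435 wh 0.026 0.102 a 89.2
bar_1 0.66 [132. 161. 153. 193.] c 0.501 0.414 wh 0.106 0.024 a 33.4
bar_1 0.6 [196. 193. 212. 216.] c 0.432 0.216 wh 0.093 0.018 a 31.3
bar_1 0.53 [287. 175. 297. 213.] c 0.497 -0.056 wh 0.021 0.105 a 86.8
bar_1 0.53 [307. 181. 315. 217.] c 0.492 -0.107 wh 0.022 0.103 a 87.3
bar_1 0.5 [256. 174. 269. 209.] c 0.502 0.044 wh 0.02 0.103 a 86.9
reject_tray 0.62 [343. 162. 424. 212.] c 0.551 -0.324 wh 0.157 0.253 a 5.8
rack 0.88 [244. 144. 331. 225.] c 0.54 -0.036 wh 0.238 0.249 a 85.3
[[0.258, -0.925, -0.278, 0.084], [0.966, 0.248, 0.074, 0.625], [0.001, -0.287, 0.958, 0.385], [0.0, 0.0, 0.0, 1.0]] [286.5   0.  256.8]
```

View pics/rack.png

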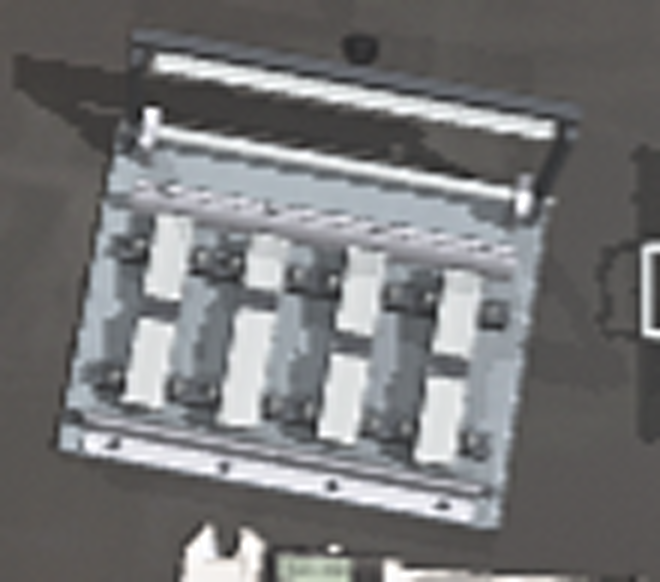

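The off-middle slot is in the second bar from the left, at crop (255,300). That is seat 2. I'll go above bar_6 first.

```bash
cat >> h.py <<'E'
def plan(*wps):
    "wps: (x,y,z,theta_deg of tool x); turn first, then shift in tool axes"
    s=bot.state(); p=np.array(s["tcp_pos"]); q=s["eef_rot"]; M=R.from_quat([q[1],q[2],q[3],q[0]]).as_matrix()
    th=np.degrees(np.arctan2(M[1,0],M[0,0])); print("at",p.round(4),"th",round(th,2),"tilt",np.round(M[:2,2],4),"t",s["time_s"],"gap",s["finger_gap"],"F",np.round(s["ft_force"],1))
    for x,y,z,t in wps:
        turn=-((t-th+180)%360-180); d=np.array([x,y,z])-p; c,n=np.cos(np.radians(t)),np.sin(np.radians(t))
        v=np.array([d[0]*c+d[1]*n, d[0]*n-d[1]*c, -d[2]])
        print("turn z",round(turn,2),"shift mm",(v*1e3).round(1),"dist",round(np.linalg.norm(v)*1e3)); p=np.array([x,y,z]); th=t
E
python3 -c "
from h import *
plan((.43,.216,.2,211),(.55,-.30,.2,176.5))"
```

```text
at [0.1617 0.6037 0.2287] th 165.0 tilt [0.     0.0001] t 0.9 gap 0.0952622032159423 F [ 0.7  0.1 -0.3]
turn z -46.0 shift mm [ -30.2 -470.5   28.7] dist 472
turn z 34.5 shift mm [-151.3 -507.7   -0. ] dist 530
```

{"method": "move_arm", "body": {
  "series": [0,0,0.004,0,0,-7.67,0.5,0,0,0.004,0,0,-7.67,0.5,0,0,0.004,0,0,-7.67,0.5,0,0,0.004,0,0,-7.67,0.5,0,0,0.004,0,0,-7.67,0.5,0,0,0.004,0,0,-7.65,0.5],
  "force": 25
}}

```text
time_s: 1.5
tcp_pos: [0.1618, 0.6037, 0.2045]
eef_rot: [0.0, -0.27, 0.963, 0.0]
ft_force: [0.4, -1.2, 0.5]
finger_gap: 0.0527
grasp_force: 0.0
```

{"method": "move_arm", "body": {
  "series": [-0.003,-0.047,0,0,0,0,0.5,-0.003,-0.047,0,0,0,0,0.5,-0.003,-0.047,0,0,0,0,0.5,-0.003,-0.047,0,0,0,0,0.5,-0.003,-0.047,0,0,0,0,0.5,-0.003,-0.047,0,0,0,0,0.5,-0.003,-0.047,0,0,0,0,0.5,-0.003,-0.047,0,0,0,0,0.5,-0.003,-0.047,0,0,0,0,0.5,-0.003,-0.047,0,0,0,0,0.5]
}}

```text
time_s: 2.5
tcp_pos: [0.4304, 0.2146, 0.2049]
eef_rot: [0.0, -0.267, 0.964, 0.0]
ft_force: [0.6, 0.3, -0.6]
finger_gap: 0.0477
grasp_force: 0.0
```

```bash
cat >> h.py <<'E'
def bars(f,z=.02,want=None):
    "top-face pose of bars from mask"
    for r in models.cut_out(f,"bar_1")[:8]:
        ys,xs=np.nonzero(r["region"])
        P=np.array([ray(f,p,z)[:2] for p in zip(xs,ys)],np.float32)
        (cx,cy),(w,h),a=cv2.minAreaRect(P)
        if w<h:a+=90
        print("bar",round(r["score"],2),np.round(r["extent"]),"c",round(cx,4),round(cy,4),"wh",round(w,3),round(h,3),"axis",round(a%180,1))
    for r in models.pinpoint(f,"bar_1")[:8]: print("pin",round(r["score"],2),np.round(r["centre"]),ray(f,r["centre"],z-.02).round(4))
E
python3 -c "
from h import *
f=optics.grab_frame('wrist'); save('w1',f); bars(f); plan((.43,.216,.2,211))"
```

```text
bar 0.97 [ 71. 115. 130. 194.] c 0.5076 0.04 wh 0.028 0.113 axis 176.6
bar 0.9 [176.   3. 250.  91.] c 0.3336 0.1059 wh 0.101 0.021 axis 73.8
bar 0.88 [  2.  58.  48. 147.] c 0.5015 -0.0625 wh 0.033 0.112 axis 176.1
bar 0.81 [251. 137. 266. 215.] c 0.4329 0.2168 wh 0.101 0.02 axis 30.6
bar 0.61 [ 0. 36.  6. 50.] c 0.4471 -0.0944 wh 0.014 0.005 axis 16.5
bar 0.59 [ 30.  84.  91. 172.] c 0.5032 -0.0106 wh 0.03 0.112 axis 176.7
pin 0.86 [ 22. 106.] [ 0.5075 -0.0692  0.    ]
pin 0.76 [ 66. 130.] [ 0.5086 -0.0138  0.    ]
pin 0.68 [258. 177.] [0.4365 0.2204 0.    ]
pin 0.67 [423. 214.] [0.3658 0.4371 0.    ]
pin 0.66 [220.  53.] [0.3341 0.1073 0.    ]
pin 0.65 [106. 156.] [0.5128 0.0407 0.    ]
pin 0.28 [319. 206.] [0.4285 0.311  0.    ]
pin 0.27 [241. 335.] [0.667  0.3286 0.    ]
at [0.4308 0.2144 0.2047] th -149.25 tilt [0.0003 0.0001] t 2.65 gap 0.047645240974697245 F [-0.3 -0.8 -0.5]
turn z -0.25 shift mm [-0.1  1.8  4.7] dist 5
```

View pics/w1.png

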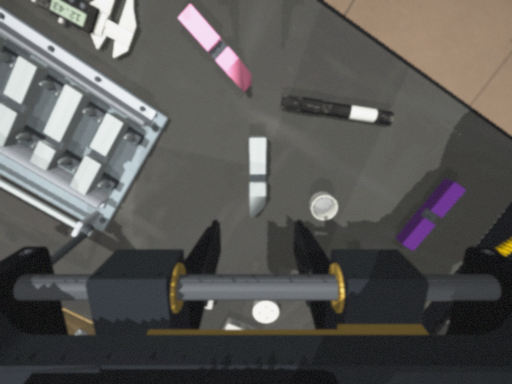

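The wrist view shows bar_6 at (258,177), with its broken tip at the lower end and the cup at (324,206), clear of it. I'll grasp it now.

{"method": "move_arm", "body": {
  "series": [-0.001,0.0005,0.04,0,0,0,0.5,-0.001,0.0005,0.04,0,0,0,0.5,-0.001,0,0.04,0,0,0,0.5,0,0,0.035,0,0,0,0.5,0,0,0.022,0,0,0,0.5,0,0,0.009,0,0,0,0.5,0,0,0,0,0,0,0,0,0,0,0,0,0,0,0,0,0,0,0,0,0,0,0,0,0,0,0,0],
  "force": 25
}}

```text
time_s: 3.65
tcp_pos: [0.4322, 0.2189, 0.0197]
eef_rot: [0.001, -0.267, 0.964, 0.0]
ft_force: [2.2, -5.6, 4.4]
finger_gap: 0.0205
grasp_force: 2.6
```

{"method": "move_arm", "body": {
  "series": [0,0,0,0,0,0,0,0,0,-0.02,0,0,0,0,0,0,-0.04,0,0,0,0,0,0,-0.04,0,0,0,0,0,0,-0.04,0,0,0,0,0,0,-0.03,0,0,0,0]
}}

```text
time_s: 4.25
tcp_pos: [0.4314, 0.2187, 0.1913]
eef_rot: [0.001, -0.267, 0.964, 0.0]
ft_force: [0.5, 0.2, -3.8]
finger_gap: 0.0197
grasp_force: 25.0
```

```bash
python3 -c "
from h import *
f=optics.grab_frame('top')
for r in models.cut_out(f,'reject_tray')[:2]:
    for z in (.033,):
        ys,xs=np.nonzero(r['region']);P=np.array([ray(f,p,z)[:2] for p in zip(xs,ys)],np.float32);print(r['extent'],cv2.minAreaRect(P))
plan((.55,-.27,.2,180),(.55,-.27,.08,180)); print(bot.state()['joints'])"
```

```text
[345.1, 163.4, 417.0, 215.3] ((0.5517306923866272, -0.32170355319976807), (0.1566239446401596, 0.2235591560602188), 6.165332317352295)
at [0.4326 0.2191 0.1924] th -149.0 tilt [0.0065 0.0024] t 4.35 gap 0.019699778142615244 F [ 0.6  0.2 -3.1]
turn z 31.0 shift mm [-117.4 -489.1   -7.6] dist 503
turn z 0 shift mm [  0.   0. 120.] dist 120
[ 3.32430450e-01  3.37925202e-01  1.94109396e+00  1.61182680e-04
  8.55675539e-01 -1.77946370e+00]
```

{"method": "move_arm", "body": {
  "series": [0,0,0,0,0,8.3,0,0,0,0,0,0,8.3,0,0,0,0,0,0,8.3,0,-0.0047,-0.0464,0,0,0,0,0,-0.0047,-0.0464,0,0,0,0,0,-0.0047,-0.0464,0,0,0,0,0,-0.0047,-0.0464,0,0,0,0,0,-0.0047,-0.0464,0,0,0,0,0,-0.0047,-0.0464,0,0,0,0,0,-0.0047,-0.0464,0,0,0,0,0]
}}

```text
time_s: 5.35
tcp_pos: [0.4982, -0.1026, 0.1873]
eef_rot: [-0.001, -0.053, 0.999, 0.0]
ft_force: [1.3, 0.6, -3.5]
finger_gap: 0.0198
grasp_force: 25.0
```

{"method": "move_arm", "body": {
  "series": [-0.0047,-0.0464,0,0,0,0,0,-0.0047,-0.0464,0,0,0,0,0,-0.0047,-0.0464,0,0,0,0,0,-0.0047,-0.0464,0,0,0,0,0,-0.0047,-0.0464,0,0,0,0,0,-0.0047,-0.0464,0,0,0,0,0,0,0,0,0,0,0,0]
}}

```text
time_s: 6.05
tcp_pos: [0.556, -0.3794, 0.1859]
eef_rot: [-0.0, -0.051, 0.999, 0.0]
ft_force: [-0.4, 0.7, -2.8]
finger_gap: 0.0196
grasp_force: 25.0
```

```bash
python3 -c "
from h import *
plan((.557,-.374,.026,186)); f=optics.grab_frame('wrist'); save('w2',f)
for r in models.cut_out(f,'reject_tray')[:2]:
    ys,xs=np.nonzero(r['region']);P=np.array([ray(f,p,.033)[:2] for p in zip(xs,ys)],np.float32);print(r['extent'],cv2.minAreaRect(P))
print(proj(f,(.557,-.374,.0025)),proj(f,(.547,-.279,.0025)))"
```

```text
at [ 0.556  -0.3794  0.1859] th -174.12 tilt [-0.001  0.   ] t 6.05 gap 0.019561256959491794 F [-0.4  0.7 -2.8]
turn z -0.12 shift mm [ -1.5   5.3 159.9] dist 160
[194.7, 112.5, 421.5, 246.5] ((0.5544402003288269, -0.32246869802474976), (0.1549193263053894, 0.25270354747772217), 5.322706699371338)
[260.64344805 175.88649703] [338.99708717 175.73429537]
```

View pics/w2.png

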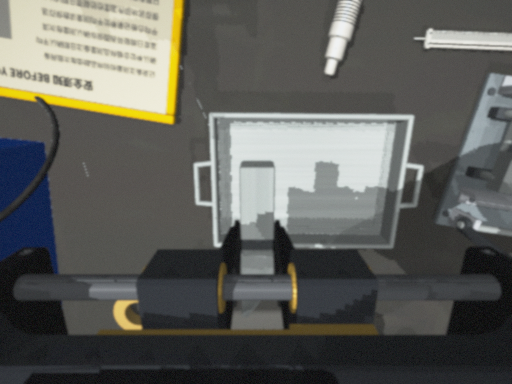

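The tray is below the held bar at (258,180), well aligned. I'll lower, release and rise.

{"method": "move_arm", "body": {
  "series": [0,0.002,0.04,0,0,0,0,-0.001,0.003,0.04,0,0,0,0,0,0,0.04,0,0,0,0,0,0,0.025,0,0,0,0,0,0,0.012,0,0,0,0,0,0,0.003,0,0,0,0,0,0,0,0,0,0,0.4,0,0,0,0,0,0,0.4,0,0,-0.02,0,0,0,0.4,0,0,-0.04,0,0,0,0.4]
}}

```text
time_s: 7.15
tcp_pos: [0.5563, -0.369, 0.0884]
eef_rot: [-0.001, -0.053, 0.999, 0.001]
ft_force: [0.3, -0.8, 0.7]
finger_gap: 0.0378
grasp_force: 0.0
```

{"method": "move_arm", "body": {
  "series": [0,0,-0.045,0,0,0,0.4,0,0,-0.045,0,0,0,0.4,0,0,-0.02,0,0,4.7,0.4,0,0,0,0,0,4.7,0.4]
}}

```text
time_s: 7.55
tcp_pos: [0.558, -0.3703, 0.2047]
eef_rot: [0.004, 0.03, 1.0, -0.003]
ft_force: [0.3, -0.1, -0.4]
finger_gap: 0.0378
grasp_force: 0.0
```

```bash
python3 -c "
from h import *
plan((.495,-.005,.2,176.5))"
```

```text
at [ 0.558  -0.3703  0.2047] th 176.52 tilt [ 0.0071 -0.0056] t 7.55 gap 0.037759863645429353 F [ 0.3 -0.1 -0.4]
turn z 0.02 shift mm [ 85.2 360.8   4.7] dist 371
```

{"method": "move_arm", "body": {
  "series": [0.0095,0.0401,0,0,0,0,0.4,0.0095,0.0401,0,0,0,0,0.4,0.0095,0.0401,0,0,0,0,0.4,0.0095,0.0401,0,0,0,0,0.4,0.0095,0.0401,0,0,0,0,0.4,0.0095,0.0401,0,0,0,0,0.4,0.0095,0.0401,0,0,0,0,0.4,0.0095,0.0401,0,0,0,0,0.4,0.0095,0.0401,0,0,0,0,0.4,0,0,0,0,0,0,0.4]
}}

```text
time_s: 8.55
tcp_pos: [0.4915, -0.0008, 0.2003]
eef_rot: [0.001, 0.027, 1.0, 0.0]
ft_force: [0.0, -0.0, -0.1]
finger_gap: 0.0379
grasp_force: 0.0
```

```bash
python3 -c "
from h import *
f=optics.grab_frame('wrist'); save('w3',f); bars(f,.042); plan((.495,-.005,.2,176.5))
for r in models.pinpoint(f,'seat_0')[:6]: print(r['score'],r['centre'],ray(f,r['centre'],.022))"
```

```text
bar 0.89 [150. 138. 185. 223.] c 0.4891 -0.1003 wh 0.026 0.101 axis 177.3
bar 0.87 [286. 141. 309. 227.] c 0.4992 0.0441 wh 0.023 0.101 axis 175.9
bar 0.78 [249. 138. 264. 226.] c 0.4955 -0.0031 wh 0.019 0.101 axis 176.3
bar 0.74 [201. 142. 222. 224.] c 0.4935 -0.0528 wh 0.023 0.102 axis 176.6
bar 0.73 [300.   1. 392.  48.] c 0.34 0.098 wh 0.095 0.024 axis 74.0
bar 0.5 [  1. 250.   4. 258.] c 0.5695 -0.3176 wh 0.005 0.014 axis 162.4
pin 0.77 [173. 179.] [ 0.4905 -0.1008  0.022 ]
pin 0.71 [342.  25.] [0.336  0.0967 0.022 ]
pin 0.69 [159.  74.] [ 0.3736 -0.0997  0.022 ]
pin 0.67 [298. 184.] [0.5056 0.0497 0.022 ]
pin 0.65 [256. 179.] [ 0.4957 -0.0016  0.022 ]
pin 0.56 [214. 183.] [ 0.4981 -0.0528  0.022 ]
at [ 0.4928 -0.0045  0.1998] th 176.73 tilt [ 0.0025 -0.0004] t 8.7 gap 0.03812249197301001 F [ 0.3 -0.  -0.1]
turn z 0.23 shift mm [-2.2 -0.3 -0.2] dist 2
0.83 [210.4, 178.9] [ 0.49302982 -0.05606019  0.022     ]
0.79 [171.9, 182.0] [ 0.49437107 -0.102882    0.022     ]
```

View pics/w3.png

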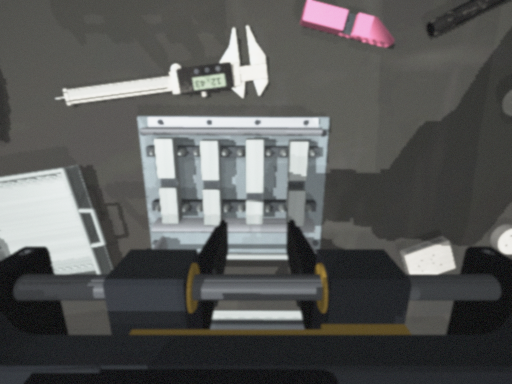

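The bar with the offset slot is at column 255 (slot at row 195), and the others have centred slots. I'll grasp that one.

{"method": "move_arm", "body": {
  "series": [-0.0013,0.0008,0.04,0,0,0.4,0.4,-0.0013,0.0008,0.04,0,0,0,0.4,0,0,0.04,0,0,0,0.4,0,0,0.028,0,0,0,0.4,0,0,0.014,0,0,0,0.4,0,0,0.006,0,0,0,0.4,0,0,0,0,0,0,0.4,0,0,0,0,0,0,0,0,0,0,0,0,0,0,0,0,0,0,0,0,0],
  "force": 20
}}

```text
time_s: 9.75
tcp_pos: [0.4954, -0.003, 0.0314]
eef_rot: [0.001, 0.032, 0.999, -0.0]
ft_force: [0.6, 1.1, 5.3]
finger_gap: 0.0203
grasp_force: 20.1
```

{"method": "move_arm", "body": {
  "series": [0,0,0,0,0,0,0]
}}

```text
time_s: 9.85
tcp_pos: [0.4954, -0.003, 0.0314]
eef_rot: [0.001, 0.032, 0.999, -0.0]
ft_force: [-0.2, -1.5, 7.7]
finger_gap: 0.02
grasp_force: 20.0
```

```bash
python3 -c "
from h import *
plan((.495,-.005,.2,176.5)); print(bot.state()['grasp_force'])"
```

```text
at [ 0.4954 -0.003   0.0314] th 176.31 tilt [ 0.0016 -0.0003] t 9.85 gap 0.020035682085459958 F [-0.2 -1.5  7.7]
turn z -0.19 shift mm [   0.3   -2.  -168.6] dist 169
19.99901980161667
```

{"method": "move_arm", "body": {
  "series": [0,0,-0.01,0,0,0,0,0,0,-0.02,0,0,0,0,0,0,-0.04,0,0,0,0,0,0,-0.04,0,0,0,0,0,0,-0.04,0,0,0,0,0,0,-0.015,0,0,-4.8,0,0,0,0,0,0,-4.8,0,0,0,0,0,0,0,0]
}}

```text
time_s: 10.65
tcp_pos: [0.4947, -0.0027, 0.1966]
eef_rot: [0.001, -0.052, 0.999, -0.0]
ft_force: [-0.6, 0.2, -3.5]
finger_gap: 0.0197
grasp_force: 20.0
```

```bash
python3 -c "
from h import *
plan((.548,-.279,.19,186),(.548,-.279,.026,186)); print(bot.state()['grasp_force'])"
```

```text
at [ 0.4947 -0.0027  0.1966] th -174.02 tilt [0.001 0.   ] t 10.65 gap 0.01968081137788246 F [-0.6  0.2 -3.5]
turn z -0.02 shift mm [ -24.2 -280.4    6.6] dist 281
turn z 0 shift mm [ -0.   0. 164.] dist 164
19.998008608818054
```

{"method": "move_arm", "body": {
  "series": [-0.0035,-0.04,0.001,0,0,0,0,-0.0035,-0.04,0.001,0,0,0,0,-0.0035,-0.04,0.001,0,0,0,0,-0.0035,-0.04,0.001,0,0,0,0,-0.0035,-0.04,0.001,0,0,0,0,-0.0035,-0.04,0.001,0,0,0,0,-0.0035,-0.04,0.001,0,0,0,0,0,0,0,0,0,0,0,0,0,0.04,0,0,0,0,0,0,0.04,0,0,0,0]
}}

```text
time_s: 11.65
tcp_pos: [0.548, -0.2788, 0.108]
eef_rot: [0.0, -0.05, 0.999, -0.0]
ft_force: [0.4, -0.1, -4.3]
finger_gap: 0.0201
grasp_force: 20.0
```

{"method": "move_arm", "body": {
  "series": [0,0,0.04,0,0,0,0,0,0,0.025,0,0,0,0,0,0,0.014,0,0,0,0,0,0,0.002,0,0,0,0,0,0,0,0,0,0,0,0,0,0,0,0,0,0.4,0,0,0,0,0,0,0.4,0,0,-0.02,0,0,0,0.4,0,0,-0.05,0,0,0,0.4,0,0,-0.05,0,0,0,0.4]
}}

```text
time_s: 12.65
tcp_pos: [0.5479, -0.2787, 0.1496]
eef_rot: [-0.0, -0.051, 0.999, 0.0]
ft_force: [1.1, -0.7, -0.1]
finger_gap: 0.0381
grasp_force: 0.0
```

{"method": "move_arm", "body": {
  "series": [0,0,-0.05,0,0,0,0.4,0,0,-0.005,0,0,-7,0.5,0,0,0,0,0,-7,0.5,0,0,0,0,0,-7,0.5,0,0,0,0,0,-6,0.5,0,0,0,0,0,0,0.5]
}}

```text
time_s: 13.25
tcp_pos: [0.5524, -0.272, 0.2037]
eef_rot: [-0.004, -0.277, 0.961, -0.005]
ft_force: [0.3, 0.6, -0.3]
finger_gap: 0.0476
grasp_force: 0.0
```

```bash
python3 -c "
from h import *
plan((.50,.416,.2,213))"
```

```text
at [ 0.5524 -0.272   0.2037] th -147.85 tilt [-0.0052 -0.0122] t 13.25 gap 0.047553436378144735 F [ 0.3  0.6 -0.3]
turn z -0.85 shift mm [-330.8  605.6    3.7] dist 690
```

{"method": "move_arm", "body": {
  "series": [-0.022,0.0404,0,0,0,-0.8,0.5,-0.022,0.0404,0,0,0,0,0.5,-0.022,0.0404,0,0,0,0,0.5,-0.022,0.0404,0,0,0,0,0.5,-0.022,0.0404,0,0,0,0,0.5,-0.022,0.0404,0,0,0,0,0.5,-0.022,0.0404,0,0,0,0,0.5,-0.022,0.0404,0,0,0,0,0.5,-0.022,0.0404,0,0,0,0,0.5,-0.022,0.0404,0,0,0,0,0.5]
}}

```text
time_s: 14.25
tcp_pos: [0.5171, 0.1879, 0.1984]
eef_rot: [-0.004, -0.284, 0.959, -0.004]
ft_force: [1.5, 0.2, -0.3]
finger_gap: 0.0481
grasp_force: 0.0
```

{"method": "move_arm", "body": {
  "series": [-0.022,0.0404,0,0,0,0,0.5,-0.022,0.0404,0,0,0,0,0.5,-0.022,0.0404,0,0,0,0,0.5,-0.022,0.0404,0,0,0,0,0.5,-0.022,0.0404,0,0,0,0,0.5,0,0,0,0,0,0,0.5,0,0,0,0,0,0,0.5]
}}

```text
time_s: 14.95
tcp_pos: [0.4994, 0.416, 0.1953]
eef_rot: [-0.005, -0.285, 0.959, -0.004]
ft_force: [-0.1, -0.7, -0.3]
finger_gap: 0.0474
grasp_force: 0.0
```

```bash
python3 -c "
from h import *
f=optics.grab_frame('wrist'); save('w4',f); bars(f,.02); plan((.50,.416,.2,213))"
```

```text
bar 0.8 [249. 135. 265. 217.] c 0.5007 0.414 wh 0.101 0.02 axis 31.7
bar 0.75 [304.  43. 381. 130.] c 0.3638 0.4351 wh 0.024 0.101 axis 179.1
pin 0.77 [334.  91.] [0.3685 0.4368 0.    ]
pin 0.61 [258. 177.] [ 0.5024  0.4191 -0.    ]
at [0.5001 0.4144 0.1955] th -147.11 tilt [-0.0066 -0.011 ] t 15.1 gap 0.047308990495184895 F [-1.1  0.5 -0.5]
turn z -0.11 shift mm [-0.8  1.4 -4.5] dist 5
```

View pics/w4.png

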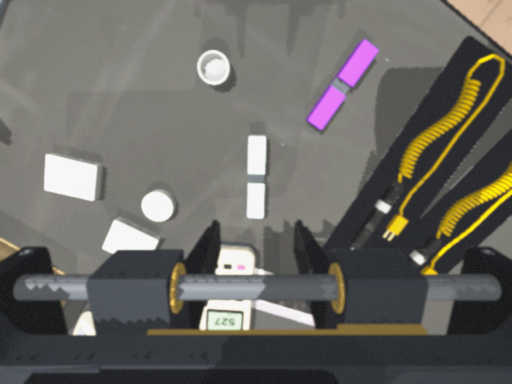

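The sound bar is at (257,177), square-ended with its notch mid-length and facing up. I'll remove the small tilt and grasp it.

{"method": "move_arm", "body": {
  "series": [0,0,0,-0.32,-0.66,1.2,0.5,0,0,0.04,0,0,0,0.5,0,0,0.04,0,0,0,0.5,0,0,0.04,0,0,0,0.5,0,0,0.03,0,0,0,0.5,0,0,0.018,0,0,0,0.5,0,0,0.009,0,0,0,0.5,0,0,0,0,0,0,0.5,0,0,0,0,0,0,0,0,0,0,0,0,0,0],
  "force": 20
}}

```text
time_s: 16.1
tcp_pos: [0.5004, 0.4157, 0.0195]
eef_rot: [0.001, -0.273, 0.962, 0.0]
ft_force: [0.2, -0.3, 0.3]
finger_gap: 0.0363
grasp_force: 0.0
```

{"method": "move_arm", "body": {
  "series": [0,0,0,0,0,0,0,0,0,0,0,0,0,0,0,0,0,0,0,0,0]
}}

```text
time_s: 16.4
tcp_pos: [0.5001, 0.4155, 0.0189]
eef_rot: [0.001, -0.274, 0.962, -0.0]
ft_force: [0.2, -1.6, 6.8]
finger_gap: 0.02
grasp_force: 20.0
```

```bash
python3 -c "
from h import *
plan((.50,.414,.2,211.7)); print(bot.state()['grasp_force'])"
```

```text
at [0.5001 0.4155 0.0189] th -148.22 tilt [0.0011 0.0002] t 16.4 gap 0.02003589521795879 F [ 0.2 -1.6  6.8]
turn z 0.08 shift mm [   0.9   -1.2 -181.1] dist 181
19.99904651194811
```

{"method": "move_arm", "body": {
  "series": [0,0,-0.01,0,0,0,0,0,0,-0.03,0,0,0,0,0,0,-0.05,0,0,0,0,0,0,-0.05,0,0,0,0,0,0,-0.04,0,0,8,0,0,0,0,0,0,8,0,0,0,0,0,0,8,0,0,0,0,0,0,8,0,0,0,0,0,0,3.4,0,0,0,0,0,0,0,0]
}}

```text
time_s: 17.4
tcp_pos: [0.4994, 0.4155, 0.1983]
eef_rot: [-0.0, 0.032, 0.999, -0.0]
ft_force: [-0.4, 0.2, -2.9]
finger_gap: 0.02
grasp_force: 20.0
```

```bash
python3 -c "
from h import *
plan((.4954,-.003,.2,176.3)); print(bot.state()['grasp_force'])"
```

```text
at [0.4994 0.4155 0.1983] th 176.33 tilt [-0.0005 -0.0004] t 17.4 gap 0.020025629598847218 F [-0.4  0.2 -2.9]
turn z 0.03 shift mm [ -23.  -417.9   -1.7] dist 418
19.99998662620783
```

{"method": "move_arm", "body": {
  "series": [-0.0023,-0.0418,0,0,0,0,0,-0.0023,-0.0418,0,0,0,0,0,-0.0023,-0.0418,0,0,0,0,0,-0.0023,-0.0418,0,0,0,0,0,-0.0023,-0.0418,0,0,0,0,0,-0.0023,-0.0418,0,0,0,0,0,-0.0023,-0.0418,0,0,0,0,0,-0.0023,-0.0418,0,0,0,0,0,-0.0023,-0.0418,0,0,0,0,0,-0.0023,-0.0418,0,0,0,0,0]
}}

```text
time_s: 18.4
tcp_pos: [0.4958, -0.0046, 0.1986]
eef_rot: [0.0, 0.03, 1.0, -0.0]
ft_force: [0.5, -0.1, -2.9]
finger_gap: 0.0195
grasp_force: 20.0
```

{"method": "move_arm", "body": {
  "series": [0,0,0.03,0,0,0,0,0,0,0.04,0,0,0,0,0,0,0.04,0,0,0,0,0,0,0.01,0,0,0,0,0,0,0,0,0,0,0]
}}

```text
time_s: 18.9
tcp_pos: [0.4959, -0.003, 0.0776]
eef_rot: [-0.001, 0.031, 1.0, 0.0]
ft_force: [-0.1, 0.7, -3.4]
finger_gap: 0.0197
grasp_force: 20.0
```

```bash
python3 -c "
from h import *
plan((.4954,-.003,.042,176.3)); print(bot.state()['grasp_force'])
f=optics.grab_frame('wrist'); save('w5',f); bars(f,.042)"
```

```text
at [ 0.4959 -0.003   0.0776] th 176.43 tilt [-0.0026  0.0002] t 18.9 gap 0.019675717990623554 F [-0.1  0.7 -3.4]
turn z 0.13 shift mm [ 0.5 -0.  35.6] dist 36
19.99935831874609
bar 0.92 [241. 158. 274. 317.] c 0.5125 -0.0035 wh 0.025 0.128 axis 176.2
bar 0.88 [167. 154. 206. 248.] c 0.478 -0.0507 wh 0.024 0.072 axis 176.7
bar 0.8 [ 93. 151. 148. 274.] c 0.485 -0.0989 wh 0.028 0.096 axis 176.4
bar 0.65 [305. 153. 343. 247.] c 0.4839 0.0442 wh 0.023 0.072 axis 176.5
bar 0.58 [438.   1. 470.   4.] c 0.3648 0.1219 wh 0.018 0.003 axis 86.5
pin 0.82 [194. 220.] [ 0.4998 -0.0527  0.022 ]
pin 0.76 [130. 214.] [ 0.4912 -0.1028  0.022 ]
pin 0.76 [259. 232.] [ 0.5129 -0.0015  0.022 ]
pin 0.56 [319. 217.] [0.5028 0.047  0.022 ]
```

View pics/w5.png

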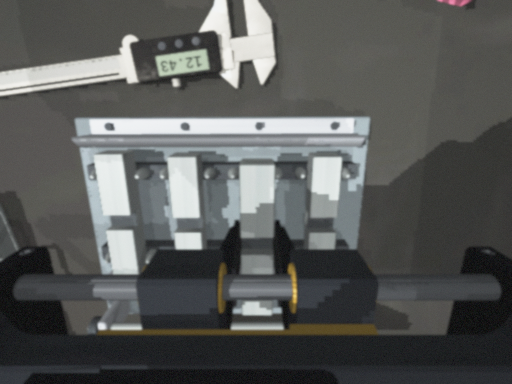

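The bar hangs centred between its neighbours, at about (257,200). I'll lower it.

{"method": "move_arm", "body": {
  "series": [0,0,0.012,0,0,0,0,0,0,0.01,0,0,0,0,0,0,0.006,0,0,0,0,0,0,0.004,0,0,0,0,0,0,0.002,0,0,0,0,0,0,0,0,0,0,0]
}}

```text
time_s: 19.65
tcp_pos: [0.4962, -0.0031, 0.044]
eef_rot: [-0.0, 0.032, 0.999, -0.0]
ft_force: [-0.2, -0.5, -3.5]
finger_gap: 0.0197
grasp_force: 20.0
```

```bash
python3 -c "
from h import *
plan((.4954,-.003,.041,176.3))"
```

```text
at [ 0.4962 -0.0031  0.044 ] th 176.36 tilt [-0.0005 -0.0001] t 19.65 gap 0.019748568713424928 F [-0.2 -0.5 -3.5]
turn z 0.06 shift mm [0.8 0.1 3. ] dist 3
```

{"method": "move_arm", "body": {
  "series": [0,0,0.002,0,0,0,0,0,0,0.0005,0,0,0,0,0,0,0,0,0,0,0.2,0,0,0,0,0,0,0.4,0,0,0,0,0,0,0.4,0,0,0,0,0,0,0.4,0,0,-0.02,0,0,0,0.4,0,0,-0.04,0,0,0,0.4,0,0,-0.05,0,0,0,0,0,0,-0.05,0,0,0,0]
}}

```text
time_s: 20.65
tcp_pos: [0.4958, -0.003, 0.2035]
eef_rot: [-0.0, 0.032, 0.999, -0.0]
ft_force: [1.2, 0.4, 0.1]
finger_gap: 0.0269
grasp_force: 0.0
```

```bash
cat >> h.py <<'E'
Y=np.radians(-3.65); XA=np.array([np.cos(Y),np.sin(Y),0]); YA=np.array([-np.sin(Y),np.cos(Y),0]); O=np.array([.494,-.028,0])
def kbt(a,y=.04,off=.014,r=.092):
    return O+XA*(.092-r*np.cos(a)+off*np.sin(a))+YA*y+np.array([0,0,.04+r*np.sin(a)+off*np.cos(a)])
E
python3 -c "
from h import *
for n in ('wrist','top','side'):
    f=optics.grab_frame(n); save('k_'+n,f)
    if n=='wrist': bars(f,.042)
    for r in models.pinpoint(f,'key_bar_top')[:2]:
        c=r['centre']; A=np.linspace(-.1,2.2,231); e=[np.linalg.norm(proj(f,kbt(a))-c) for a in A]; print(n,r['score'],c,'a',A[np.argmin(e)],min(e))
    for r in models.find_in(f,'key_bar')[:2]: print(r)
    print([ (a,proj(f,kbt(a)).round(),proj(f,kbt(a,.1)).round(),proj(f,kbt(a,-.1)).round()) for a in (1.6,1.8,2.0)])
a=cv2.imread('pics/k_wrist.png'); b=cv2.imread('pics/k_top.png')[130:240,230:350]; c=cv2.imread('pics/k_side.png')[150:260,220:340]
cv2.imwrite('pics/kk.png',np.hstack([cv2.resize(b,(400,366)),cv2.resize(c,(400,366))]))
plan((.65,.0,.2,176.3))"
```

```text
bar 0.96 [201. 141. 225. 220.] c 0.4941 -0.0529 wh 0.023 0.1 axis 176.6
bar 0.86 [154. 133. 184. 220.] c 0.4893 -0.1006 wh 0.027 0.101 axis 176.7
bar 0.74 [286. 137. 308. 224.] c 0.5002 0.044 wh 0.022 0.1 axis 176.6
bar 0.67 [ 23. 186.  74. 267.] c 0.5395 -0.2554 wh 0.097 0.033 axis 5.4
bar 0.65 [250. 136. 266. 221.] c 0.4954 -0.0025 wh 0.02 0.099 axis 175.9
bar 0.59 [299.   0. 392.  43.] c 0.3404 0.0981 wh 0.095 0.024 axis 73.6
pin 0.86 [ 54. 226.] [ 0.5463 -0.2654  0.022 ]
pin 0.7 [298. 178.] [0.5021 0.0474 0.022 ]
pin 0.7 [176. 177.] [ 0.4917 -0.1009  0.022 ]
pin 0.69 [259. 177.] [ 4.978e-01 -2.000e-04  2.200e-02]
pin 0.64 [215. 180.] [ 0.499  -0.0536  0.022 ]
wrist 0.7 [269.4, 319.3] a 1.7100000000000002 2.078312770261781
{'extent': [112.1, 246.4, 325.6, 328.8], 'score': 0.86}
{'extent': [202.5, 140.7, 225.9, 220.4], 'score': 0.68}
[(1.6, array([272., 313.]), array([335., 313.]), array([125., 313.])), (1.8, array([271., 324.]), array([332., 324.]), array([130., 324.])), (2.0, array([271., 331.]), array([329., 331.]), array([135., 331.]))]
{'extent': [197.6, 136.5, 218.1, 156.1], 'score': 0.73}
[(1.6, array([279., 148.]), array([259., 144.]), array([327., 157.])), (1.8, array([280., 143.]), array([260., 139.]), array([328., 152.])), (2.0, array([281., 139.]), array([261., 135.]), array([328., 147.]))]
side 0.73 [297.7, 170.1] a 1.5600000000000003 1.9867131869663512
{'extent': [287.1, 159.4, 319.9, 235.5], 'score': 0.79}
{'extent': [242.7, 193.9, 278.6, 206.1], 'score': 0.67}
[(1.6, array([299., 172.]), array([293., 161.]), array([315., 201.])), (1.8, array([305., 173.]), array([298., 162.]), array([322., 202.])), (2.0, array([310., 174.]), array([304., 164.]), array([328., 203.]))]
at [ 0.496  -0.0031  0.2008] th 176.37 tilt [-0.0018  0.    ] t 21.2 gap 0.00022956628032993925 F [ 0.9  0.2 -0.8]
turn z 0.07 shift mm [-153.5   13.     0.8] dist 154
```

View pics/kk.png

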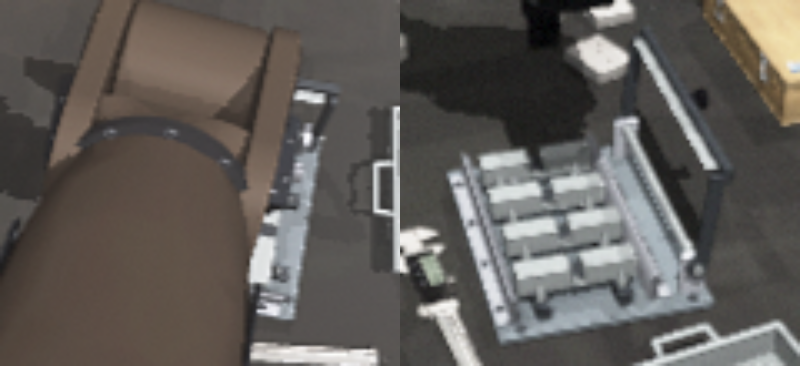

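The side view shows all four bars seated with their slots in line, and the key bar standing near-vertical (about 1.65 rad). I'll move the closed fingers behind it, at rack y +40.

{"method": "move_arm", "body": {
  "series": [-0.042,0.0037,0,0,0,0,0,-0.042,0.0037,0,0,0,0,0,-0.042,0.0037,0,0,0,0,0,-0.042,0.0037,0,0,0,0,0,0,0,0.03,0,0,0,0,0,0,0.03,0,0,0,0,0,0,0.026,0,0,0,0,0,0,0,0,0,0,0]
}}

```text
time_s: 22.0
tcp_pos: [0.6631, 0.0011, 0.1116]
eef_rot: [-0.004, 0.032, 0.999, 0.0]
ft_force: [0.4, -0.6, -0.4]
finger_gap: 0.0006
grasp_force: 0.0
```

{"method": "move_arm", "body": {
  "series": [0.012,0,0,0,0,0,0,0.012,0,0,0,0,0,0,0.01,0,0,0,0,0,0,0.01,0,0,0,0,0,0,0.01,0,0,0,0,0,0]
}}

```text
time_s: 22.5
tcp_pos: [0.6112, 0.0044, 0.1167]
eef_rot: [0.001, 0.032, 0.999, -0.0]
ft_force: [3.3, -0.1, 2.4]
finger_gap: 0.0006
grasp_force: 1.4
```

```bash
cat >> h.py <<'E'
def rk():
    s=bot.state(); p=np.array(s["tcp_pos"])-O; print("rack x,y,z tip mm",np.round(1e3*np.array([p@XA,p@YA,p[2]-.014]),1),"F",np.round(s["ft_force"],1),"t",s["time_s"])
E
python3 -c "
from h import *
rk();plan((.62,.0,.11,176.35))
f=optics.grab_frame('side'); cv2.imwrite('pics/k2.png',cv2.resize(f['color'][140:260,210:340,::-1],None,fx=4,fy=4,interpolation=2))"
```

```text
rack x,y,z tip mm [114.9  39.8 102.7] F [ 3.3 -0.1  2.4] t 22.5
at [0.6112 0.0044 0.1167] th 176.37 tilt [ 0.0025 -0.0005] t 22.5 gap 0.0005625917708537492 F [ 3.3 -0.1  2.4]
turn z 0.02 shift mm [-9.1 -3.8  6.7] dist 12
```

View pics/k2.png

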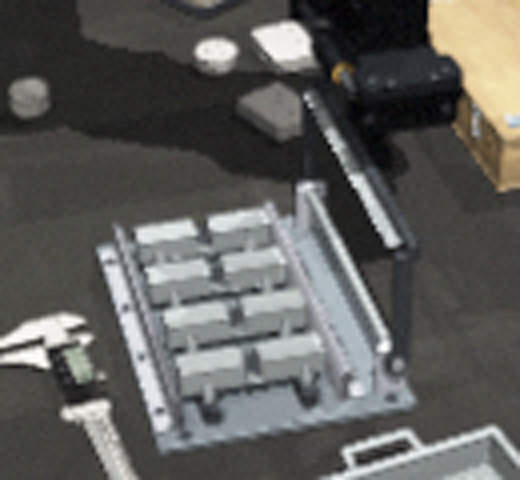

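The fingers touch the key bar's back at 3 N. I'll draw it over.

{"method": "move_arm", "body": {
  "series": [0.008,0,0.002,0,0,0,0,0.008,0,0.002,0,0,0,0,0.008,0,0,0,0,0,0,0.008,0,0,0,0,0,0,0.008,0,0,0,0,0,0,0.008,0,0,0,0,0,0]
}}

```text
time_s: 23.15
tcp_pos: [0.5624, 0.0075, 0.1116]
eef_rot: [-0.0, 0.032, 0.999, -0.0]
ft_force: [2.8, -0.4, -3.2]
finger_gap: 0.0006
grasp_force: 1.4
```

```bash
python3 -c "
from h import *
rk()"
```

```text
rack x,y,z tip mm [66.  39.8 97.6] F [ 2.8 -0.4 -3.2] t 23.15
```

{"method": "move_arm", "body": {
  "series": [0.007,0,0,0,0,0,0,0.006,0,0,0,0,0,0,0.004,0,0,0,0,0,0,0,0,0,0,0,0,0]
}}

```text
time_s: 23.55
tcp_pos: [0.5455, 0.0086, 0.1118]
eef_rot: [-0.0, 0.032, 0.999, -0.0]
ft_force: [1.1, 0.6, -1.4]
finger_gap: 0.0006
grasp_force: 2.2
```

```bash
python3 -c "
from h import *
rk()
for n in ('side','top'):
  f=optics.grab_frame(n); save('q'+n,f)
  for r in models.pinpoint(f,'key_bar_top')[:2]:
        c=r['centre']; A=np.linspace(-.1,2.2,231); e=[np.linalg.norm(proj(f,kbt(a))-c) for a in A]; print(n,r['score'],c,'a',A[np.argmin(e)],min(e))
  for r in models.find_in(f,'key_bar')[:2]: print(r)
"
```

```text
rack x,y,z tip mm [49.1 39.8 97.8] F [ 1.1  0.6 -1.4] t 23.55
side 0.95 [272.2, 180.6] a 0.7300000000000002 1.2958730762539494
side 0.51 [269.0, 223.5] a -0.1 22.505088498915786
{'extent': [264.5, 171.2, 309.5, 231.8], 'score': 0.9}
{'extent': [311.0, 235.0, 341.8, 242.0], 'score': 0.49}
{'extent': [307.8, 168.4, 325.9, 187.4], 'score': 0.48}
```

{"method": "move_arm", "body": {
  "series": [-0.006,0,0,0,0,0,0,0,0,-0.025,0,0,0,0,0,0,-0.02,0,0,0,0,0.012,0,0,0,0,0,0,0.011,0,0,0,0,0,0,0,0,0.015,0,0,0,0,0.001,0,0.009,0,0,0,0,0.004,0,0.007,0,0,0,0,0.005,0,0.008,0,0,0,0]
}}

```text
time_s: 24.75
tcp_pos: [0.5176, 0.0104, 0.1168]
eef_rot: [-0.002, 0.032, 0.999, -0.0]
ft_force: [-3.2, -0.1, 3.0]
finger_gap: 0.0006
grasp_force: 1.5
```

```bash
python3 -c "
from h import *
rk()"
```

```text
rack x,y,z tip mm [ 21.1  39.8 102.8] F [-3.2 -0.1  3. ] t 24.75
```

{"method": "move_arm", "body": {
  "series": [0.004,0,0.006,0,0,0,0,0.004,0,0.006,0,0,0,0,0.003,0,0.006,0,0,0,0]
}}

```text
time_s: 25.05
tcp_pos: [0.5078, 0.011, 0.0992]
eef_rot: [-0.0, 0.032, 0.999, -0.0]
ft_force: [-0.2, 1.1, 2.1]
finger_gap: 0.0005
grasp_force: 0.6
```

```bash
python3 -c "
from h import *
rk()
f=optics.grab_frame('side'); cv2.imwrite('pics/k3.png',cv2.resize(f['color'][140:260,210:340,::-1],None,fx=4,fy=4,interpolation=2))
for r in models.pinpoint(f,'key_bar_top')[:1]:
        c=r['centre']; A=np.linspace(-.1,2.2,231); e=[np.linalg.norm(proj(f,kbt(a))-c) for a in A]; print(r['score'],c,'a',A[np.argmin(e)],min(e))
"
```

```text
rack x,y,z tip mm [11.3 39.8 85.2] F [-0.2  1.1  2.1] t 25.05
0.97 [262.5, 187.4] a 0.3900000000000001 4.0929579865972645
```

View pics/k3.png

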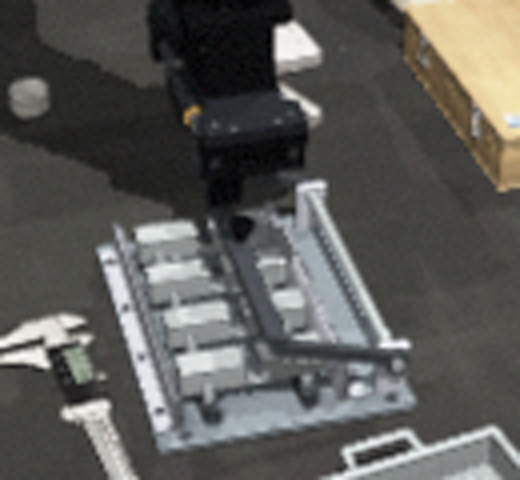

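The key bar is following down (about 0.33 rad), with the fingertips on the cross bar beside the knob at crop (225,200). I'll continue to home.

{"method": "move_arm", "body": {
  "series": [0.003,0,0.006,0,0,0,0,0.003,0,0.006,0,0,0,0,0.002,0,0.006,0,0,0,0,0.001,0,0.005,0,0,0,0,0,0,0.003,0,0,0,0,0,0,0,0,0,0,0]
}}

```text
time_s: 25.75
tcp_pos: [0.4991, 0.0115, 0.0733]
eef_rot: [-0.0, 0.032, 0.999, -0.0]
ft_force: [0.2, 0.8, 0.1]
finger_gap: 0.0005
grasp_force: 0.0
```

```bash
python3 -c "
from h import *
rk()"
```

```text
rack x,y,z tip mm [ 2.6 39.8 59.3] F [0.2 0.8 0.1] t 25.75
```

{"method": "move_arm", "body": {
  "series": [0,0,0.002,0,0,0,0,0,0,0.001,0,0,0,0,0,0,0,0,0,0,0]
}}

```text
time_s: 26.05
tcp_pos: [0.4992, 0.0115, 0.0707]
eef_rot: [0.0, 0.032, 0.999, -0.0]
ft_force: [-0.5, -0.4, -0.1]
finger_gap: 0.0005
grasp_force: 0.0
```

```bash
python3 -c "
from h import *
rk()"
```

```text
rack x,y,z tip mm [ 2.7 39.8 56.7] F [-0.5 -0.4 -0.1] t 26.05
```

{"method": "move_arm", "body": {
  "series": [0.001,0,0.0015,0,0,0,0,0,0,0.001,0,0,0,0,0,0,0,0,0,0,0]
}}

```text
time_s: 26.35
tcp_pos: [0.4981, 0.0116, 0.0683]
eef_rot: [-0.0, 0.032, 0.999, -0.0]
ft_force: [0.0, -0.2, 0.3]
finger_gap: 0.0002
grasp_force: 0.7
```

{"method": "move_arm", "body": {
  "series": [0.001,0,0.001,0,0,0,0,0,0,0.0005,0,0,0,0,0,0,0,0,0,0,0]
}}

```text
time_s: 26.65
tcp_pos: [0.4981, 0.0116, 0.0681]
eef_rot: [0.002, 0.032, 0.999, -0.0]
ft_force: [-2.1, 1.0, 18.6]
finger_gap: 0.0006
grasp_force: 9.7
```

```bash
python3 -c "
from h import *
rk()
f=optics.grab_frame('side')
for r in models.pinpoint(f,'key_bar_top')[:2]: print(r, [proj(f,kbt(a)).round(1).tolist() for a in (0,.06,.12)])
cv2.imwrite('pics/k4.png',cv2.resize(f['color'][150:250,220:330,::-1],None,fx=5,fy=5,interpolation=2))
"
```

```text
rack x,y,z tip mm [ 1.6 39.8 54.1] F [-2.1  1.  18.6] t 26.65
{'centre': [259.3, 193.5], 'score': 0.76} [[262.0, 199.6], [262.3, 198.1], [262.7, 196.5]]
```

The tip stopped firmly at 54.1 mm (home is 54) with 18.6 N. I'll retract and check numerically; I've already viewed 11 pictures, one over the limit, so I won't view any more.

{"method": "move_arm", "body": {
  "series": [0,0,-0.01,0,0,0,0,0,0,-0.03,0,0,0,0,0,0,-0.05,0,0,0,0,0,0,-0.05,0,0,0,0,0.03,0,-0.03,0,0,0,0,0,0,0,0,0,0,0]
}}

```text
time_s: 27.35
tcp_pos: [0.466, 0.0138, 0.2404]
eef_rot: [0.003, 0.032, 0.999, -0.0]
ft_force: [0.4, -0.4, -0.2]
finger_gap: 0.0008
grasp_force: 0.0
```

```bash
python3 -c "
from h import *
rk()
for n in ('side','wrist'):
  f=optics.grab_frame(n); save('end_'+n,f)
  for r in models.pinpoint(f,'key_bar_top')[:1]: print(n,r, [proj(f,kbt(a)).round(1).tolist() for a in (0,.06,.12,.25)])
bars(f,.042)
f=optics.grab_frame('side')
for r in models.pinpoint(f,'bar_6')[:9]: print(np.round(r['centre']),round(r['score'],2),ray(f,r['centre'],.003).round(3))
"
```

```text
rack x,y,z tip mm [-30.6  40.  226.4] F [ 0.4 -0.4 -0.2] t 27.35
side {'centre': [261.1, 199.6], 'score': 0.8} [[262.0, 199.6], [262.3, 198.1], [262.7, 196.5], [264.0, 193.1]]
wrist {'centre': [254.1, 200.7], 'score': 0.63} [[256.4, 197.5], [256.4, 199.7], [256.4, 202.1], [256.4, 208.5]]
bar 0.98 [  0. 220.  13. 258.] c 0.539 -0.3273 wh 0.02 0.066 axis 161.9
bar 0.89 [ 38. 202.  80. 270.] c 0.5389 -0.2561 wh 0.097 0.033 axis 6.1
bar 0.85 [196. 161. 218. 232.] c 0.4943 -0.0527 wh 0.024 0.101 axis 177.0
bar 0.81 [274. 159. 289. 232.] c 0.4991 0.0444 wh 0.022 0.101 axis 177.5
bar 0.81 [154. 156. 180. 229.] c 0.4886 -0.1004 wh 0.026 0.101 axis 177.2
bar 0.77 [282.  39. 364.  74.] c 0.3373 0.1001 wh 0.093 0.022 axis 73.2
bar 0.61 [241. 157. 254. 234.] c 0.4948 -0.0025 wh 0.02 0.101 axis 176.4
pin 0.89 [282. 191.] [0.4999 0.0468 0.022 ]
pin 0.89 [247. 193.] [ 0.4993 -0.0006  0.022 ]
pin 0.89 [  9. 243.] [ 0.5523 -0.3465  0.022 ]
pin 0.79 [ 64. 232.] [ 0.5402 -0.2629  0.022 ]
pin 0.75 [322.  56.] [0.3353 0.1002 0.022 ]
pin 0.73 [206. 196.] [ 0.5006 -0.0572  0.022 ]
pin 0.6 [171. 190.] [ 0.4896 -0.1033  0.022 ]
[317. 284.] 0.96 [ 0.544 -0.288  0.003]
[272. 229.] 0.81 [ 0.502 -0.063  0.003]
[264. 210.] 0.78 [0.504 0.024 0.003]
[261. 204.] 0.76 [0.508 0.057 0.003]
[267. 224.] 0.68 [ 0.496 -0.037  0.003]
[336. 310.] 0.67 [ 0.554 -0.375  0.003]
[194. 152.] 0.59 [0.362 0.429 0.003]
[202. 208.] 0.56 [0.33  0.091 0.003]
```

```bash
python3 -c "
from h import *
print(ticket.job_done())"
```

```text
the job is handed in; nothing more can be done
None
```

The job is handed in: both misfits are in the tray, the sound bar is in seat 2 notch up, and the key bar is down at its home height (54.1 mm measured, 54 mm home); I viewed 11 pictures, one over the limit of 10.

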